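# Turn the glaze-sample leaf

## Robot

A 6-joint arm with a two-finger parallel gripper is mounted at the origin on the work surface. World frame = base frame: x ahead of the robot, y to its left, z up, the work surface at z = 0. Lengths are in m, angles in degrees, forces in N, time in s.
With the tool pointing down it reaches from about 0.375 to 0.825 m from the base axis. Payload 5.5 kg.
Tool frame: the origin (TCP) lies between the finger pads; the fingertips stand 25 mm ahead of it and the grasp point (between the pads) lies 6 mm ahead of it; x points along the fingers, y is the direction in which the jaws open and shut, and the axes are right-handed (so a half turn about x gives the same grasp; the last joint's range is limited). The gripper opens to 85 mm and grips with 20 to 120 N. Pads are 22 mm wide; open, the fingers measure 114 mm over their backs; the gripper's body (76 mm by 85 mm) begins 54 mm behind the grasp point. The pads swing forward as they close: fully open they stand 13 mm farther back than shut.
Start: joints at [69.328, 17.962, -2.699, 69.339, 0, 90], TCP at [0.212, 0.561, 0.256] pointing down, gripper open.
Joint ranges: [-152.73, 152.73], [-39.44, 99.34], [-58.76, 71.6], [-118.89, 123.64], [-81.53, 83.1], [-180, 180]. Speed limits (degrees/s): [136.94, 136.94, 172.46, 180, 180, 180].

## Interface

Orientations are given as [roll, pitch, yaw] about the fixed x, y, z axes, in that order (R = Rz(yaw) Ry(pitch) Rx(roll)).
In Python, from plant import * gives the robot as it stands. The module is installed in compiled form; this text tells all that it offers.
- The arm moves only by the tool send_rows, never from a script. Its argument "commands" is a list of rows, each an object with "offset": the shift along the tool's x, y, z in mm, a list of three; "dr": the turn, a rotation vector about the tool's x, y, z in rad, a list of three; "fingers": the opening in per cent of the stroke, from 0 (shut) to 100 (fully open). In form: [{"offset": [x, y, z], "dr": [ax, ay, az], "fingers": fingers}, ...]. A call has 1 to 10 rows; each row is the pose to reach, as a shift and turn from the pose measured when the call began, along the tool's axes at that moment; what a row does not reach only later rows make up. A row lasts 1/10 s, in which the tool goes at most 50 mm and 8.59 degrees, less where a joint would pass 70% of its speed; a pose out of reach is approached as far as the arm can. A call with a gripper value outside its range is refused whole. The fingers move at their own pace and stop on an object; "grip_force" is the grip in N (left out, the last holds). Time passes only in rows, so rows that repeat a pose let the fingers close. It gives the time, the measured TCP pose, the force and the opening at its end, in the units of the state.
- state(): the state, without advancing time (a new reading comes with each control period).
- read_camera(name): name is "scene" or "side" or "wrist"; returns (picture, depth): 400x640x3 uint8, blue, green, red; 400x640 float32, m along the optical axis (not along the pixel's ray), 0 where there is no reading.
- calibration(name): a dict with "fx", "fy", "cx", "cy" (pixels), "R" (3x3) and "t" (3): a world point X has camera coordinates R X + t. Camera axes: x right, y down, z forward; pixel columns grow to the right and rows downward; lengths in m; the calibration is good to about 2 mm. A picture is of the moment at which its call begins: read the wrist's pose just before it. calibration takes no time and is no camera call; for the wrist camera it gives the pose at the moment of the call.
- hand_in(): hands the job in, once; it reports no verdict.
Trained networks look in the newest picture that a camera, given by its name, has taken for a name from the list of things; names that differ only in an ending like _2 or _b are one class to them, and where a whole thing is asked for, a point or a joint stands for the part that bears it (a point fixed in the world has none). Each returns a list of dicts, best first, with "conf" (0 to 1); they miss things now and then, are a little off and sometimes report something else, mostly with a low value. They report only what shows in the picture. A call takes as long as a camera call.
- outline_of(camera, target): "pixels" (400x640 bool, what is visible of it) and "uv" ([column, row] in pixels, amid what is visible of it).
- place_of(camera, target): "uv" ([column, row] in pixels: a listed point, or the origin of a listed thing).
The state is a dict: "time_s": time; "joint_positions": joint angles; "qd": joint speeds; "joint_torque": joint torques, N m; "tcp_pos": TCP position; "ee_rot": TCP orientation; "force": force on the tool from outside, world axes, zero at the start; "wrist_torque": the same for the moment, N m; "width": finger opening in m.
Only numpy, scipy, OpenCV 4.12 (cv2) and the standard library are available. Lean on these libraries where they do the work, as an engineer would, in place of code of your own. Each camera call takes 0.05 s, during which the arm holds its last target.

## Task

Two glaze-sample books stand open on the pottery bench, each with one stiff leaf half raised. With the fingertips alone, push the leaf that carries the round tiles up, over its spine and down until it lies completely flat on the other side, then take the hand away. Do not pinch the leaf between the fingers, and leave the leaf with the square tiles, the bowl, the jar and the cup as they are.

Things in the scene. Friction and masses are not known exactly. Their poses are not given: they have to be found in the camera images.
- book_round: Glaze-sample book with round tiles (40 mm) (the book to work on): wooden board 130 mm (its x, along the spine) x 250 mm (its y) x 18 mm, fixed to the bench; origin at the centre of its underside. A 12 mm high page stack on each side of the spine, tops 30 mm above the bench. Steel blocks (12 mm long along the spine) at both spine ends, up to 41 mm.
- round_hinge (a point): Middle of the spine (hinge axis) of the book with round tiles (40 mm), 37 mm above the bench; it does not move. x axis: along the spine; y axis: level, away from the side where the leaf now is, to the side where it is not yet; z up. The leaf starts on the -y side.
- round_edge (a point): Middle of the free edge of the leaf with round tiles (40 mm), 110 mm from the hinge axis, mid-thickness; moves with the leaf. The leaf: stiff plywood, 100 mm along the spine, reaching 110 mm from the axis, four tiles on each face, 12 mm thick in all (6 mm at its rim); it starts 25 to 52 degrees open, standing in the air.
- leaf_round (a joint): Angle of the leaf with round tiles (40 mm) (rad): 0 = flat on the -y side of its spine, 1.57 = upright, 3.14 = flat on the +y side (end stop). Stiff hinge: the leaf stays wherever it is left, does not fall by itself, and needs 0.1 to 0.4 N m (1 to 4 N at the free edge) to turn.
- book_square: Glaze-sample book with square tiles (38 mm) (the other book, to be left alone): wooden board 130 mm (its x, along the spine) x 250 mm (its y) x 18 mm, fixed to the bench; origin at the centre of its underside. A 12 mm high page stack on each side of the spine, tops 30 mm above the bench. Steel blocks (12 mm long along the spine) at both spine ends, up to 41 mm.
- square_hinge (a point): Middle of the spine (hinge axis) of the book with square tiles (38 mm), 37 mm above the bench; it does not move. x axis: along the spine; y axis: level, away from the side where the leaf now is, to the side where it is not yet; z up. The leaf starts on the -y side.
- square_edge (a point): Middle of the free edge of the leaf with square tiles (38 mm), 110 mm from the hinge axis, mid-thickness; moves with the leaf. The leaf: stiff plywood, 100 mm along the spine, reaching 110 mm from the axis, four tiles on each face, 12 mm thick in all (6 mm at its rim); it starts 25 to 52 degrees open, standing in the air.
- leaf_square (a joint): Angle of the leaf with square tiles (38 mm) (rad): 0 = flat on the -y side of its spine, 1.57 = upright, 3.14 = flat on the +y side (end stop). Stiff hinge: the leaf stays wherever it is left, does not fall by itself, and needs 0.1 to 0.4 N m (1 to 4 N at the free edge) to turn.
- bowl_mid (a point): Loose wooden bowl, 100 mm across, 50 mm high; point at its centre, half-way up. Bystander.
- jar_mid (a point): Loose amber glass jar with white lid, 52 mm across, 70 mm high; point at its centre, half-way up. Bystander.
- cup_mid (a point): Loose white ceramic cup, 70 mm across, 75 mm high; point at its centre, half-way up. Bystander.

How it is judged (in metres and radians):
At the end, for the whole second after the job is handed in: The leaf with the round tiles lies flat on the other side of its spine, within 0.06 rad (about 7 mm at its free edge), at rest; the leaf with the square tiles is within 15 mm of its start at the free edge and the bowl, jar and cup within 30 mm of theirs (value of joint leaf_round above 3.08 rad and velocity of joint leaf_round below 0.05 rad/s and distance of square_edge from where it was at the start of the episode below 0.015 m and distance of each of bowl_mid, jar_mid, cup_mid from where it was at the start of the episode below 0.03 m); the robot touches nothing.
It fails at once if the round-tile leaf is pinched between the fingers (both of its faces pressed by the fingers at once, over 1.5 N each) (contact force between the fingers and leaf_round_c3 above 1.5 N and contact force between the fingers and leaf_round_c4 above 1.5 N).
It fails at once if the leaf with the square tiles is moved more than 15 mm at its free edge (distance of square_edge from where it was at the start of the episode above 0.015 m).
It fails at once if the bowl is pushed, lifted or knocked more than 30 mm away (distance of bowl_mid from where it was at the start of the episode above 0.03 m).
It fails at once if the jar is pushed, lifted or knocked more than 30 mm away (distance of jar_mid from where it was at the start of the episode above 0.03 m).
It fails at once if the cup is pushed, lifted or knocked more than 30 mm away (distance of cup_mid from where it was at the start of the episode above 0.03 m).
It also fails if it takes over 43 s, if anything falls off the work surface, if the arm or the gripper's body presses on something with over 40 N, if the wrist force passes 120 N, or if a joint passes its speed limit or range.

## Working session

There is one attempt and no reset: what is moved stays moved. The work goes in short steps, Python scripts to look and compute and a tool call to move; the robot and the scene stay as the last step left them, time stands still between calls to the robot, and variables do not carry over. Pictures are saved under pics/ and viewed, and the job is handed in when it is done.

Besides the shell and the picture viewer there is one more tool, called after "Emit:" as a command line: name --argument value ..., lists and objects as JSON in quotes. send_rows: Moves the arm, as the interface text tells. Its arguments: {"type":"object","properties":{"commands":{"type":"array","items":{"type":"object","properties":{"offset":{"type":"array","items":{"type":"number"}},"dr":{"type":"array","items":{"type":"number"}},"fingers":{"type":"number"}}}},"grip_force":{"type":"number"}},"required":["commands"]}

```bash
mkdir -p pics
cat > h.py <<'E'
from plant import *
import numpy as np, cv2
from scipy.spatial.transform import Rotation as Ro
def back(c,uv,d):
    k=calibration(c); R=np.array(k["R"]);t=np.array(k["t"])
    p=np.array([(uv[0]-k["cx"])/k["fx"]*d,(uv[1]-k["cy"])/k["fy"]*d,d]); return R.T@(p-t)
def cloud(c,mask,dep):
    k=calibration(c); R=np.array(k["R"]);t=np.array(k["t"])
    v,u=np.nonzero(mask&(dep>0)); d=dep[v,u]
    p=np.stack([(u-k["cx"])/k["fx"]*d,(v-k["cy"])/k["fy"]*d,d],1); return (p-t)@R
def plane_z(c,uv,z):
    k=calibration(c); R=np.array(k["R"]);t=np.array(k["t"])
    o=-R.T@t; r=R.T@np.array([(uv[0]-k["cx"])/k["fx"],(uv[1]-k["cy"])/k["fy"],1]); return o+r*(z-o[2])/r[2]
E
python3 - <<'E'
from h import *
s=state();print({k:np.round(v,3) for k,v in s.items()})
for c in("scene","side"):
    p,d=read_camera(c);cv2.imwrite(f"pics/{c}0.png",p);np.save(c+"_d.npy",d)
    for n in("book_round","round_hinge","round_edge","book_square","square_hinge","square_edge","bowl_mid","jar_mid","cup_mid"):
        r=place_of(c,n)
        for q in r[:2]:
            u,v=[int(round(x)) for x in q["uv"]]
            dd=d[v,u] if 0<=u<640 and 0<=v<400 else 0
            print(c,n,round(q["conf"],2),np.round(q["uv"],1),np.round(back(c,q["uv"],dd),3), np.round(plane_z(c,q["uv"],.037),3) if "hinge" in n else "")
E
```

```text
{'time_s': np.float64(0.0), 'joint_positions': array([ 6.9327e+01,  1.8004e+01, -2.7560e+00,  6.9338e+01,  2.0000e-03,
        9.0001e+01]), 'qd': array([-0.017,  0.028,  0.053, -0.126, -0.078, -0.007]), 'joint_torque': array([ 1.0000e-03, -5.3959e+01,  3.3975e+01,  1.9000e-02, -0.0000e+00,
       -0.0000e+00]), 'tcp_pos': array([0.212, 0.561, 0.255]), 'ee_rot': array([ -91.009,   89.902, -111.683]), 'force': array([-0.037,  0.764,  0.113]), 'wrist_torque': array([-0.033,  0.015,  0.013]), 'width': np.float64(0.085)}
scene book_round 0.78 [466.2 251.8] [0.525 0.233 0.032] 
scene round_hinge 0.97 [474.4 239. ] [0.494 0.233 0.042] [0.49  0.233 0.037]
scene round_edge 0.92 [446.2 191.9] [ 0.379  0.121 -0.001] 
scene book_square 0.73 [293.4 162.9] [ 0.555 -0.209  0.03 ] 
scene square_edge 0.57 [259.2 120.2] [ 0.471 -0.416 -0.   ] 
scene bowl_mid 0.86 [309.6 276.8] [0.756 0.01  0.004] 
scene bowl_mid 0.22 [291.2 160.4] [ 0.544 -0.227  0.018] 
scene jar_mid 0.79 [249.4 231.2] [ 0.777 -0.127  0.067] 
scene cup_mid 0.6 [370.8 316.3] [0.747 0.154 0.004] 
scene cup_mid 0.54 [251.3 228.8] [ 0.771 -0.127  0.07 ] 
side book_round 0.95 [219.5 176.1] [0.462 0.15  0.091] 
side round_hinge 0.86 [219.7 171.3] [0.481 0.192 0.065] [0.492 0.222 0.037]
side round_edge 0.84 [220.7 179.7] [0.46  0.14  0.088] 
side square_hinge 0.91 [338.1 281.5] [ 0.528 -0.232  0.042] [ 0.531 -0.23   0.037]
side square_hinge 0.59 [378.1 296.5] [ 0.549 -0.326  0.089] [ 0.574 -0.307  0.037]
side square_edge 0.79 [376.4 296.9] [ 0.545 -0.326  0.092] 
side bowl_mid 0.78 [346.5 178.5] [0.763 0.025 0.009] 
side bowl_mid 0.74 [219.1 179.7] [0.457 0.144 0.086] 
side jar_mid 0.4 [338.5 286.8] [ 0.518 -0.246  0.05 ] 
side cup_mid 0.75 [319.3 147. ] [0.748 0.127 0.058]
```

View pics/scene0.png

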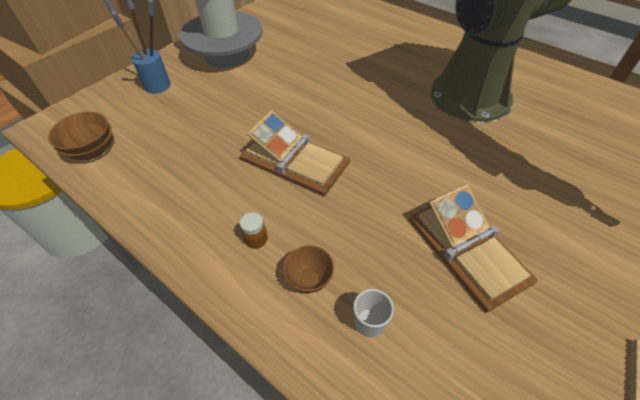

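View pics/side0.png

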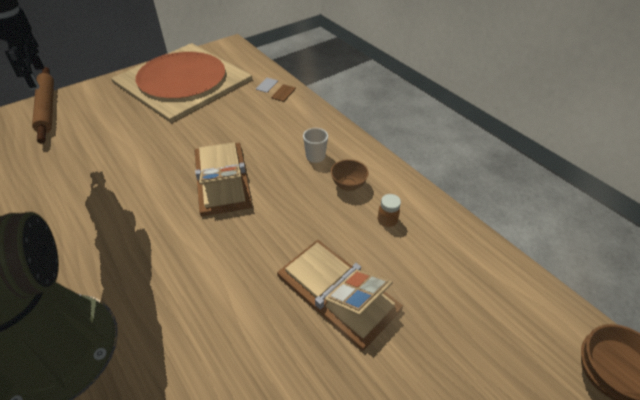

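The scene picture shows the round-tile book at right, with its spine around (474,240) and its leaf toward (446,192). The square-tile book is at upper left, near (290,155). The jar (253,230), bowl (309,268) and cup (372,312) lie in front. Next I measure the book's geometry from depth.

Run:
```python
from h import *
for c in("scene","side"):
    p,d=read_camera(c)
    rs={n:outline_of(c,n) for n in("book_round","round_edge")}
    for n,r in rs.items():
        print(c,n,[(round(q["conf"],2),q["pixels"].sum(),np.round(q["uv"])) for q in r[:3]])
    # all points in box near book
    P=cloud(c,np.ones((400,640),bool),d)
    P=P[(abs(P[:,0]-.49)<.16)&(abs(P[:,1]-.22)<.18)&(P[:,2]>-.02)&(P[:,2]<.2)]
    pg=P[(abs(P[:,2]-.030)<.004)]
    if len(pg): print("pages",len(pg),cv2.minAreaRect(pg[:,:2].astype(np.float32)),pg[:,2].mean())
    b=P[(P[:,2]>.010)]; print("book",len(b),cv2.minAreaRect(b[:,:2].astype(np.float32)),b.max(0),b.min(0))
    l=P[P[:,2]>.055]
    if len(l)>20:
        m=np.median(l,0); 
        best=None;rng=np.random.default_rng(0)
        for _ in range(500):
            a=l[rng.choice(len(l),3,False)];nn=np.cross(a[1]-a[0],a[2]-a[0]);L=np.linalg.norm(nn)
            if L<1e-6: continue
            nn/=L; i=abs((l-a[0])@nn)<.003
            if best is None or i.sum()>best.sum(): best=i
        q=l[best]; m=q.mean(0); n=np.linalg.svd(q-m)[2][2]; n*=np.sign(n[2])
        print("leaf",len(l),best.sum(),m,n,"tilt",np.degrees(np.arccos(n[2])),"az",np.degrees(np.arctan2(n[1],n[0])))
        print(cv2.minAreaRect(q[:,:2].astype(np.float32)), q[:,2].max())
    np.save(c+"_P.npy",P)
```

```text
scene book_round [(0.75, np.int64(7554), array([475., 250.]))]
scene round_edge [(0.92, np.int64(2260), array([460., 218.]))]
pages 2759 ((0.4975886642932892, 0.23083658516407013), (0.22423945367336273, 0.126972034573555), 67.21942901611328) 0.029655848323919147
book 7254 ((0.4965146481990814, 0.23120373487472534), (0.2507261633872986, 0.13330641388893127), 67.21939849853516) [0.60520028 0.36993635 0.09243584] [0.41543373 0.09233841 0.01000158]
leaf 1738 1574 [0.47684439 0.1776041  0.07369641] [0.17920286 0.41699205 0.891069  ] tilt 26.99211415462347 az 66.74432362429413
((0.47536608576774597, 0.17858050763607025), (0.07854445278644562, 0.10147750377655029), 67.71772766113281) 0.09243584049932414
side book_round [(0.66, np.int64(3453), array([221., 181.]))]
side round_edge [(0.94, np.int64(581), array([218., 174.]))]
pages 1630 ((0.4961337149143219, 0.2315133959054947), (0.23032619059085846, 0.12557022273540497), 66.98844146728516) 0.03110391539590338
book 3285 ((0.49532318115234375, 0.22896555066108704), (0.2521646320819855, 0.13012070953845978), 66.97181701660156) [0.60181294 0.36853982 0.09407093] [0.38900151 0.09031012 0.01019648]
leaf 512 411 [0.47107733 0.16992453 0.07912981] [0.17319651 0.39044848 0.90418635] tilt 25.286080026859764 az 66.07871552051581
((0.47371599078178406, 0.1772993803024292), (0.08099522441625595, 0.09963414818048477), 66.8547592163086) 0.09407092594339173
```

```bash
cat >> h.py <<'E'
H=np.array([.496,.231,.037]); AZ=np.radians(67); PHI=np.radians(55)
e=np.array([np.cos(AZ),np.sin(AZ),0]); sp=np.array([np.sin(AZ),-np.cos(AZ),0]); Z=np.array([0,0,1.])
def pose():
    s=state(); return np.array(s["tcp_pos"]),Ro.from_euler("xyz",s["ee_rot"],degrees=True).as_matrix(),s
def Rt(sg):
    x=e*np.cos(PHI)-Z*np.sin(PHI); y=sg*sp; return np.stack([x,y,np.cross(x,y)],1)
def T(th,r=.088,off=0.006):  # tip centre for leaf angle th deg
    t=np.radians(th); rad=np.array([-np.cos(t),np.sin(t)]); p=np.array([np.sin(t),np.cos(t)]); n=np.array([np.sin(PHI),np.cos(PHI)])
    q=rad*r-p*(off+.011*abs(n@p)); return H+e*q[0]+Z*q[1]
def tcp_for(tip,R): return tip-.025*R[:,0]
def rel(target,Rtar=None):
    p,R,s=pose(); o=R.T@(target-p)*1000
    dr=None if Rtar is None else Ro.from_matrix(R.T@Rtar).as_rotvec()
    return np.round(o,1),dr
E
python3 - <<'E'
from h import *
p,R,s=pose();print(np.round(R,3))
for sg in(1,-1):
    Rr=Rt(sg); tc=tcp_for(T(12),Rr); pre=tc-.10*Rr[:,0]; hi=pre+Z*.08
    print(sg,tc,pre,hi,"T12",T(12)); print(rel(hi,Rr), np.degrees(np.linalg.norm(rel(hi,Rr)[1])))
E
```

```text
[[-0.     0.353  0.936]
 [-0.     0.936 -0.353]
 [-1.    -0.    -0.   ]]
1 [0.45562321 0.13587825 0.06203705] [0.4332118  0.08308026 0.14395226] [0.4332118  0.08308026 0.22395226] T12 [0.46122607 0.14907775 0.04155825]
(array([  32.4, -369.3,  376. ]), array([1.55629358, 0.47117564, 0.49070985])) 97.316039544051
-1 [0.45562321 0.13587825 0.06203705] [0.4332118  0.08308026 0.14395226] [0.4332118  0.08308026 0.22395226] T12 [0.46122607 0.14907775 0.04155825]
(array([  32.4, -369.3,  376. ]), array([-1.47835084, -0.48545215,  0.46612723])) 93.06745896917013
```

Emit:
send_rows --commands '[{"offset":[0,-60,60],"dr":[0.15,0.05,0.05],"fingers":0},{"offset":[0,-120,120],"dr":[0.3,0.1,0.1],"fingers":0},{"offset":[10,-180,180],"dr":[0.45,0.14,0.14],"fingers":0},{"offset":[20,-240,250],"dr":[0.6,0.18,0.19],"fingers":0},{"offset":[30,-300,310],"dr":[0.75,0.23,0.24],"fingers":0},{"offset":[32,-369,376],"dr":[0.9,0.27,0.28],"fingers":0},{"offset":[32,-369,376],"dr":[1.05,0.32,0.33],"fingers":0},{"offset":[32,-369,376],"dr":[1.2,0.36,0.38],"fingers":0},{"offset":[32,-369,376],"dr":[1.4,0.42,0.44],"fingers":0},{"offset":[32,-369,376],"dr":[1.556,0.471,0.491],"fingers":0}]'

```text
time_s: 2.3
tcp_pos: [0.4223, 0.1066, 0.2269]
ee_rot: [174.1, 58.2, 72.2]
force: [1.1, 0.4, 0.2]
width: -0.0001
```

Run:
```python
from h import *
p,R,s=pose();Rr=Rt(1);tc=tcp_for(T(16),Rr)
print(p,np.round(s["joint_positions"],1),rel(tc-.1*Rr[:,0]+.08*Z,Rr),s["time_s"],s["width"])
```

```text
[0.42234973 0.10664289 0.22693182] [ -7.1  -5.2 -39.2  49.4  31.1  96.7] (array([-12.2,  16. ,  16.2]), array([0.17769706, 0.05383774, 0.05236936])) 2.3 -0.0001286205005247048
```

Emit:
send_rows --commands '[{"offset":[-12,16,16],"dr":[0.1,0.03,0.03],"fingers":0},{"offset":[-12,16,16],"dr":[0.178,0.054,0.052],"fingers":0},{"offset":[-12,16,16],"dr":[0.178,0.054,0.052],"fingers":0},{"offset":[-12,16,16],"dr":[0.178,0.054,0.052],"fingers":0}]'

```text
time_s: 2.7
tcp_pos: [0.4332, 0.0837, 0.2297]
ee_rot: [180.0, 55.0, 67.1]
force: [-0.4, 0.3, -0.2]
width: -0.0003
```

Run:
```python
from h import *
p,R,s=pose();Rr=Rt(1);tc=tcp_for(T(16),Rr)
print(p,np.round(s["joint_positions"],1),rel(tc-.1*Rr[:,0],Rr),rel(tc,Rr),s["time_s"],s["force"])
for c in("scene","side"):
    cv2.imwrite(f"pics/{c}1.png",read_camera(c)[0][80:350,150:560])
```

```text
[0.43318782 0.08365925 0.22967558] [-12.   -5.4 -40.4  47.5  34.3 103.2] (array([65.5,  0.2, 46. ]), array([0.00137518, 0.00040298, 0.00055878])) (array([165.5,   0.3,  45.9]), array([0.00137518, 0.00040298, 0.00055878])) 2.7 [-0.43602244  0.25673441 -0.16121846]
```

View pics/scene1.png

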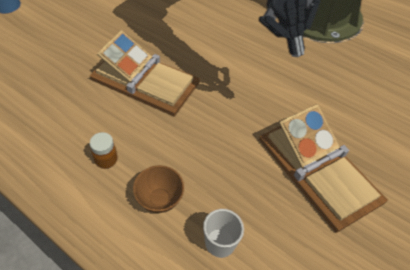

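The hand is at crop pixel (295,45), behind the leaf at (305,140), and the fingers are shut. I now lower it and slide in under the leaf edge.

Emit:
send_rows --commands '[{"offset":[30,0,25],"dr":[0,0,0],"fingers":0},{"offset":[65,0,46],"dr":[0,0,0],"fingers":0},{"offset":[90,0,46],"dr":[0,0,0],"fingers":0},{"offset":[115,0,46],"dr":[0,0,0],"fingers":0},{"offset":[135,0,46],"dr":[0,0,0],"fingers":0},{"offset":[150,0,46],"dr":[0,0,0],"fingers":0},{"offset":[160,0,46],"dr":[0,0,0],"fingers":0},{"offset":[163,0,46],"dr":[0,0,0],"fingers":0},{"offset":[163,0,46],"dr":[0,0,0],"fingers":0}]'

```text
time_s: 3.7
tcp_pos: [0.4548, 0.1366, 0.0698]
ee_rot: [180.0, 55.0, 67.3]
force: [-0.6, 0.4, -0.3]
width: -0.0
```

Run:
```python
from h import *
p,R,s=pose();Rr=Rt(1)
print(p,s["force"],s["time_s"])
for th in range(20,190,8): print(th,rel(tcp_for(T(th),Rr))[0])
for c in("scene","side"):
    cv2.imwrite(f"pics/{c}2.png",cv2.resize(read_camera(c)[0][100:300,(340 if c=='scene' else 120):(600 if c=='scene' else 380)],None,fx=2.5,fy=2.5))
```

```text
[0.45481201 0.1365512  0.06983485] [-0.56440758  0.35876545 -0.25499981] 3.7
20 [-2.5  1.  -2.8]
28 [-10.2   1.  -11.5]
36 [-16.9   1.1 -21.4]
44 [-22.2   1.1 -32.3]
52 [-26.    1.1 -44. ]
60 [-28.2   1.2 -56.3]
68 [-28.5   1.2 -69.1]
76 [-27.    1.3 -81.9]
84 [-23.6   1.4 -94.6]
92 [ -18.2    1.4 -106.7]
100 [ -11.     1.5 -118. ]
108 [  -2.1    1.6 -128.2]
116 [   8.3    1.6 -137. ]
124 [  20.1    1.7 -144.2]
132 [  32.9    1.8 -149.4]
140 [  46.3    1.8 -152.6]
148 [  59.     1.8 -153.8]
156 [  69.8    1.9 -153.5]
164 [  80.5    1.9 -151.9]
172 [  91.1    1.9 -149. ]
180 [ 101.3    1.9 -144.8]
188 [ 111.1    1.9 -139.2]
```

View pics/scene2.png

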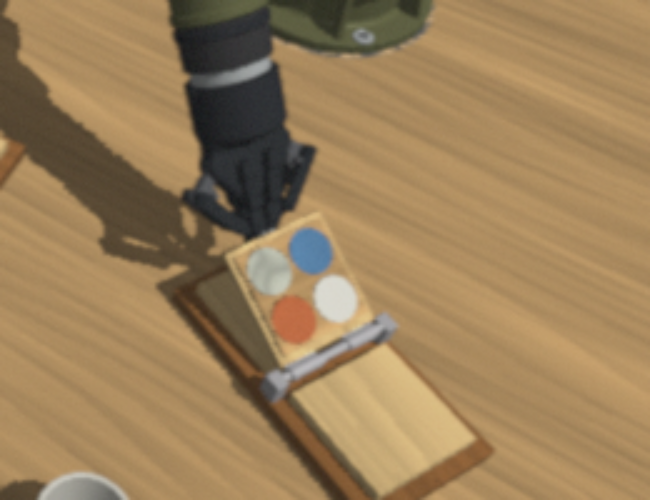

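View pics/side2.png

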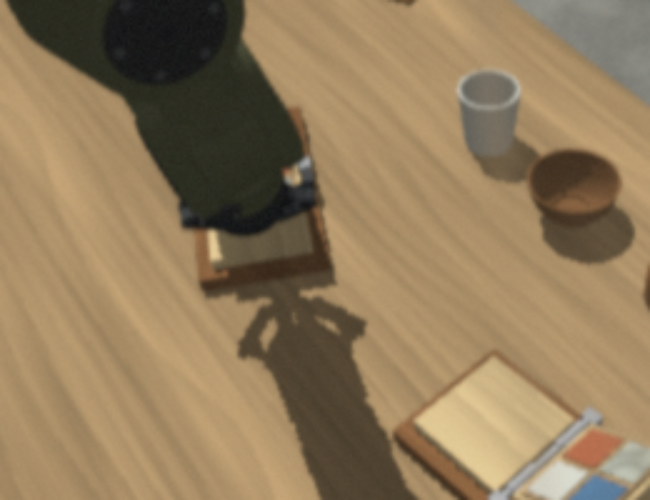

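The fingertips are under the leaf's free edge at (260,235), with no contact force yet. I start pushing up along the arc.

Emit:
send_rows --commands '[{"offset":[-6,1,-7],"dr":[0,0,0],"fingers":0},{"offset":[-10,1,-12],"dr":[0,0,0],"fingers":0},{"offset":[-17,1,-21],"dr":[0,0,0],"fingers":0},{"offset":[-22,1,-32],"dr":[0,0,0],"fingers":0},{"offset":[-26,1,-44],"dr":[0,0,0],"fingers":0},{"offset":[-28,1,-56],"dr":[0,0,0],"fingers":0},{"offset":[-28,1,-56],"dr":[0,0,0],"fingers":0}]'

```text
time_s: 4.5
tcp_pos: [0.4692, 0.1644, 0.1276]
ee_rot: [179.6, 54.9, 67.0]
force: [-0.3, 0.5, 1.0]
width: -0.0003
```

Run:
```python
from h import *
p,R,s=pose();Rr=Rt(1)
print(p,s["force"],s["time_s"])
for th in range(60,190,8): print(th,rel(tcp_for(T(th),Rr))[0])
for c in("scene",):
    cv2.imwrite(f"pics/{c}3.png",cv2.resize(read_camera(c)[0][100:300,(340 if c=='scene' else 120):(600 if c=='scene' else 380)],None,fx=2.5,fy=2.5))
```

```text
[0.46922232 0.16436249 0.1275931 ] [-0.31783676  0.51993645  1.01753603] 4.5
60 [ 1.2 -1.4  2.4]
68 [  0.9  -1.3 -10.4]
76 [  2.5  -1.2 -23.2]
84 [  5.9  -1.1 -35.9]
92 [ 11.3  -1.1 -48. ]
100 [ 18.6  -1.  -59.3]
108 [ 27.5  -0.9 -69.5]
116 [ 38.   -0.9 -78.2]
124 [ 49.8  -0.8 -85.3]
132 [ 62.6  -0.8 -90.5]
140 [ 76.   -0.8 -93.7]
148 [ 88.7  -0.8 -94.9]
156 [ 99.5  -0.8 -94.5]
164 [110.2  -0.8 -92.9]
172 [120.8  -0.8 -90. ]
180 [131.   -0.8 -85.7]
188 [140.7  -0.9 -80.1]
```

View pics/scene3.png

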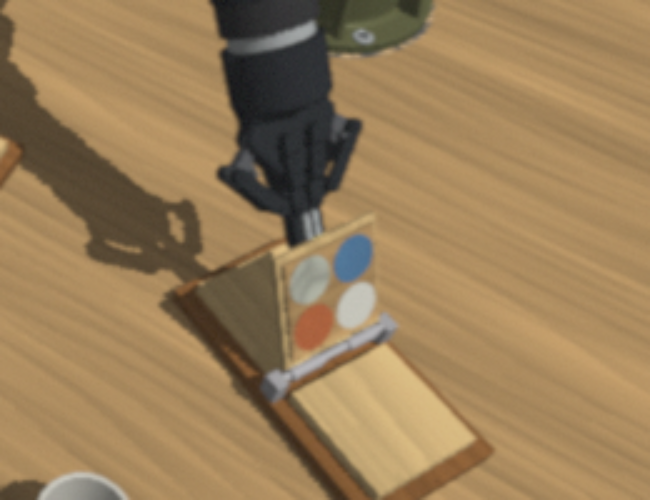

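The leaf has risen to about 60°, with the fingertips behind it at (305,230). I carry on over the top.

Emit:
send_rows --commands '[{"offset":[1,-1,-10],"dr":[0,0,0],"fingers":0},{"offset":[3,-1,-23],"dr":[0,0,0],"fingers":0},{"offset":[6,-1,-36],"dr":[0,0,0],"fingers":0},{"offset":[11,-1,-48],"dr":[0,0,0],"fingers":0},{"offset":[19,-1,-59],"dr":[0,0,0],"fingers":0},{"offset":[28,-1,-70],"dr":[0,0,0],"fingers":0},{"offset":[38,-1,-78],"dr":[0,0,0],"fingers":0},{"offset":[50,-1,-85],"dr":[0,0,0],"fingers":0},{"offset":[63,-1,-90],"dr":[0,0,0],"fingers":0},{"offset":[63,-1,-90],"dr":[0,0,0],"fingers":0}]'

```text
time_s: 5.55
tcp_pos: [0.5103, 0.2675, 0.1265]
ee_rot: [179.7, 54.8, 67.2]
force: [-0.0, -0.6, 0.0]
width: -0.0005
```

Run:
```python
from h import *
p,R,s=pose();Rr=Rt(1)
print(p,s["force"],s["time_s"])
for th in range(132,196,6): print(th,rel(tcp_for(T(th),Rr))[0],T(th))
for c in("scene",):
    cv2.imwrite(f"pics/{c}4.png",cv2.resize(read_camera(c)[0][100:300,(340 if c=='scene' else 120):(600 if c=='scene' else 380)],None,fx=2.5,fy=2.5))
```

```text
[0.5103296  0.26750784 0.126502  ] [-0.0196471  -0.63785688  0.01106534] 5.55
132 [-2.2  1.1 -0.4] [0.51654689 0.27940543 0.10806727]
138 [ 7.8  1.1 -3. ] [0.51963335 0.28667669 0.10133859]
144 [18.1  1.1 -4.4] [0.52239543 0.29318373 0.09373452]
150 [26.6  1.2 -4.7] [0.52441822 0.29794913 0.08702642]
156 [34.7  1.2 -4.4] [0.52612454 0.30196897 0.08019154]
162 [42.8  1.2 -3.3] [0.52758868 0.30541826 0.07295852]
168 [50.7  1.2 -1.4] [0.52879637 0.30826341 0.06536923]
174 [58.6  1.2  1.2] [0.52973311 0.31047024 0.05746933]
180 [66.2  1.2  4.5] [0.53038434 0.31200443 0.04930934]
186 [73.6  1.2  8.6] [0.53073578 0.31283237 0.04094574]
192 [80.6  1.1 13.4] [0.53077393 0.31292225 0.03244175]
```

View pics/scene4.png

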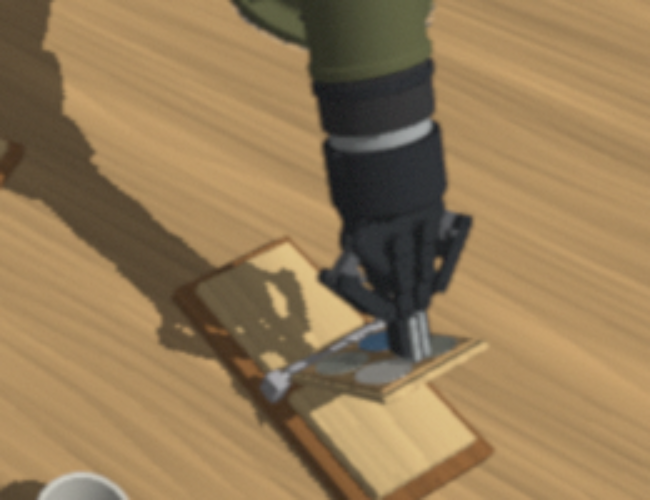

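The leaf is past upright at about 135–140°, and the tip presses on its upper face at (410,350). I now push it down, watching the force.

Emit:
send_rows --commands '[{"offset":[8,1,-3],"dr":[0,0,0],"fingers":0},{"offset":[18,1,-4],"dr":[0,0,0],"fingers":0},{"offset":[27,1,-5],"dr":[0,0,0],"fingers":0},{"offset":[35,1,-4],"dr":[0,0,0],"fingers":0},{"offset":[43,1,-3],"dr":[0,0,0],"fingers":0},{"offset":[51,1,-1],"dr":[0,0,0],"fingers":0},{"offset":[58,1,1],"dr":[0,0,0],"fingers":0},{"offset":[63,1,3],"dr":[0,0,0],"fingers":0},{"offset":[66,1,5],"dr":[0,0,0],"fingers":0},{"offset":[66,1,5],"dr":[0,0,0],"fingers":0}]'

```text
time_s: 6.6
tcp_pos: [0.5238, 0.2978, 0.0693]
ee_rot: [179.8, 54.9, 67.3]
force: [0.8, -0.7, 0.3]
width: 0.0002
```

Run:
```python
from h import *
p,R,s=pose();Rr=Rt(1)
print(p,s["force"],s["time_s"],"tip",p+.025*R[:,0])
print("down 1mm per:",R.T@-Z)
pic,d=read_camera("scene")
P=cloud("scene",np.ones((400,640),bool),d); q=P-H; a=q@e; b=q@sp
for lo in range(10,110,15):
    m=(a>lo/1000)&(a<(lo+15)/1000)&(abs(b)<.045)&(P[:,2]<.075)
    print(lo,m.sum(),np.percentile(P[m,2],[10,50,90]).round(4))
cv2.imwrite("pics/scene5.png",cv2.resize(pic[100:300,340:600],None,fx=2.5,fy=2.5))
```

```text
[0.5238401  0.29776827 0.0693147 ] [ 0.77704094 -0.74993213  0.26387866] 6.6 tip [0.52939862 0.31103355 0.04886634]
down 1mm per: [ 0.81793423 -0.00189057  0.57530863]
10 112 [0.0389 0.0422 0.0442]
25 131 [0.0422 0.0436 0.045 ]
40 152 [0.042  0.0439 0.0452]
55 177 [0.0422 0.0439 0.0453]
70 281 [0.0429 0.0449 0.0711]
85 371 [0.0429 0.0446 0.0629]
100 449 [0.0184 0.04   0.0444]
```

View pics/scene5.png

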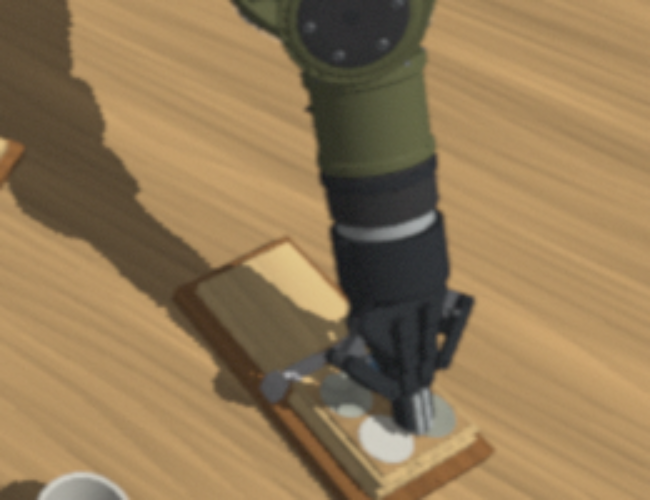

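The leaf is nearly flat: tile tops read 43–45 mm against 43 mm expected, rising slightly outward. The force hasn't risen yet, so I press down onto the stop.

Emit:
send_rows --commands '[{"offset":[1,0,0.5],"dr":[0,0,0],"fingers":0},{"offset":[1.6,0,1.2],"dr":[0,0,0],"fingers":0},{"offset":[1.6,0,1.2],"dr":[0,0,0],"fingers":0}]'

```text
time_s: 6.95
tcp_pos: [0.5238, 0.2978, 0.0679]
ee_rot: [179.8, 54.8, 67.3]
force: [-2.0, -0.8, 3.4]
width: -0.0005
```

Emit:
send_rows --commands '[{"offset":[1,0,0.5],"dr":[0,0,0],"fingers":0},{"offset":[1.6,0,1.2],"dr":[0,0,0],"fingers":0},{"offset":[1.6,0,1.2],"dr":[0,0,0],"fingers":0}]'

```text
time_s: 7.25
tcp_pos: [0.524, 0.298, 0.0674]
ee_rot: [179.8, 54.7, 67.3]
force: [-6.9, -7.3, 17.3]
width: 0.0004
```

The stop is reached: 17 N with almost no further travel. I retract straight back along the tool, away from the leaf.

Emit:
send_rows --commands '[{"offset":[0.8,0,0.6],"dr":[0,0,0],"fingers":0},{"offset":[0.8,0,0.6],"dr":[0,0,0],"fingers":0}]'

```text
time_s: 7.45
tcp_pos: [0.524, 0.298, 0.0675]
ee_rot: [179.8, 54.6, 67.3]
force: [-6.1, -7.5, 14.7]
width: -0.0005
```

Emit:
send_rows --commands '[{"offset":[-8,0,-6],"dr":[0,0,0],"fingers":0},{"offset":[-25,0,-18],"dr":[0,0,0],"fingers":0},{"offset":[-55,0,-40],"dr":[0,0,0],"fingers":0},{"offset":[-90,0,-60],"dr":[0,0,0],"fingers":0},{"offset":[-130,0,-60],"dr":[0,0,0],"fingers":0},{"offset":[-170,0,-60],"dr":[0,0,0],"fingers":0},{"offset":[-200,0,-60],"dr":[0,0,0],"fingers":0},{"offset":[-200,0,-60],"dr":[0,0,0],"fingers":0},{"offset":[-200,0,-60],"dr":[0,0,0],"fingers":0}]'

```text
time_s: 8.35
tcp_pos: [0.4983, 0.2361, 0.2659]
ee_rot: [179.7, 54.6, 67.1]
force: [0.1, -0.5, 0.4]
width: 0.0001
```

Run:
```python
from h import *
p,R,s=pose();print(p,s["force"],s["time_s"])
for c in ("scene","side"):
    pic,d=read_camera(c)
    P=cloud(c,np.ones((400,640),bool),d); q=P-H; a=q@e; b=q@sp
    m=(a>.02)&(a<.1)&(abs(b)<.04)&(P[:,2]<.075)&(P[:,2]>.035)
    A=np.c_[a[m],b[m],np.ones(m.sum())]; print(c,m.sum(),np.linalg.lstsq(A,P[m,2],rcond=None)[0])
    for lo in range(20,110,20):
        k=m&(a>lo/1000)&(a<(lo+20)/1000); print(lo,k.sum(),np.percentile(P[k,2],[10,50,90]).round(4) if k.sum() else "")
    for n in("square_edge","bowl_mid","jar_mid","cup_mid"):
        print(n,[(round(x["conf"],2),np.round(x["uv"],1)) for x in place_of(c,n)[:2]])
    cv2.imwrite(f"pics/{c}6.png",pic)
```

```text
[0.49826666 0.23609829 0.26585241] [ 0.1094111  -0.51595093  0.38092411] 8.35
scene 1476 [-1.83016943e-03  9.57446227e-05  4.32863513e-02]
20 346 [0.042  0.0433 0.0446]
40 366 [0.0417 0.0431 0.0447]
60 369 [0.0415 0.0432 0.0446]
80 395 [0.0417 0.0432 0.0447]
100 0 
square_edge [(0.96, array([260.1, 122.5]))]
bowl_mid [(0.98, array([308.5, 278. ]))]
jar_mid [(0.62, array([253.2, 231.3]))]
cup_mid [(0.61, array([371.1, 316.6]))]
side 561 [0.00520099 0.00082702 0.04440856]
20 146 [0.0425 0.0446 0.0464]
40 146 [0.0428 0.0447 0.0467]
60 137 [0.0426 0.045  0.0466]
80 132 [0.0432 0.045  0.0466]
100 0 
square_edge [(0.96, array([375.8, 298.3]))]
bowl_mid [(0.6, array([348.1, 178.1]))]
jar_mid [(0.6, array([387.8, 214.2]))]
cup_mid [(0.98, array([316. , 147.1]))]
```

View pics/scene6.png

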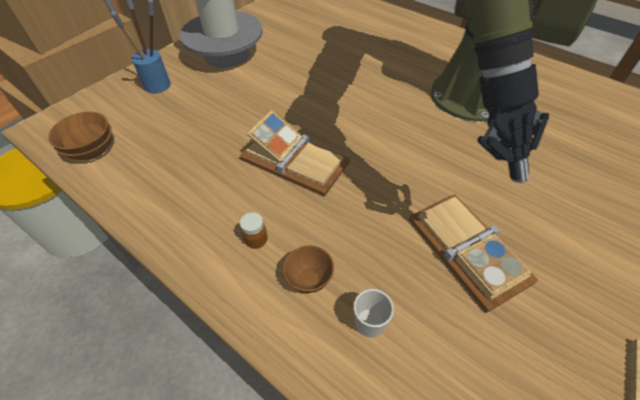

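View pics/side6.png

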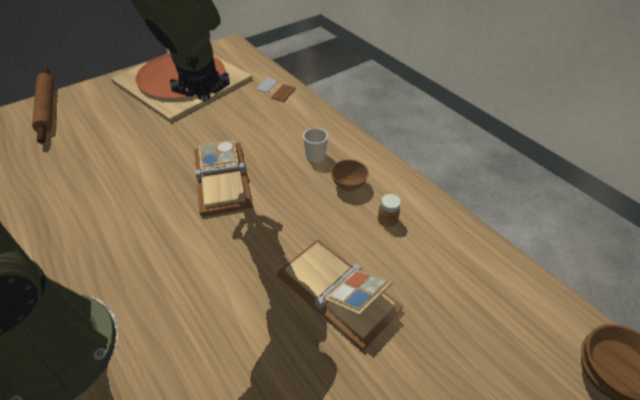

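The leaf lies flat on the far side at (495,262) in the scene view. Its fitted slope is -0.002 rad (scene) and 0.005 rad (side). The bystanders and the square leaf are in their old places, and the hand is clear.

```bash
python3 -c "
from plant import *
print(hand_in())"
```

```text
the job is handed in; nothing more can be done
None
```

The round-tile leaf is over its spine and lying flat on the other side, and I handed the job in at about 9 s of the 43 s allowed. `hand_in()` gives no verdict, so success rests on my own checks below.

I pushed from under the free edge with the fingers shut, tilted 55° below level. The fingertips followed an arc over the spine and pressed the leaf onto its end stop at about 17 N. I then drew the hand back about 0.2 m.

**Leaf:** With the hand clear, the tilt of the flat leaf measured -0.002 rad in the scene camera and 0.005 rad in the side camera, against the 0.06 rad limit. The tile tops read 43 mm and 45 mm, against 43 mm expected; the 2 mm gap between the cameras is within the calibration error.

**Other things:** The square-tile leaf, bowl, jar and cup look unmoved in both pictures. Network points shifted by at most 4 pixels between the first and last pictures. The one exception was the side camera's first jar detection, a low-confidence mistake on the square book, so the jar rests on the scene camera and the pictures.

**Hand:** After retracting, the force on the tool was below 1 N, so the robot was touching nothing.

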